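# Unstack the storage tins onto their stands

## Task

Take the stack of four storage tins apart and stand each tin upright on the wooden stand of its own shape and size, flat on the stand's floor inside the rim: oblong on oblong, square on square, the larger round tin on the larger round stand and the smaller round tin on the smaller. Set the tins down without dropping or toppling any, and leave the garlic and the salt shaker where they are.

Things in the scene. Friction and masses are not known exactly. Their poses are not given: they have to be found in the camera images.
- tin_oblong: oblong (rectangular) storage tin, 56 (its x) x 84 (its y) mm, at the bottom of the stack at the start; 40 mm high, white ceramic with a flat light wooden lid that is fixed to it and 2 mm narrower all round, loose, straight-sided, under 0.4 kg. Origin: centre of its underside, z up; the tins simply stand on one another, each with its own yaw, a little off centre.
- tin_square: square storage tin, 56 x 56 mm, second from the bottom of the stack at the start; 40 mm high, white ceramic with a flat light wooden lid that is fixed to it and 2 mm narrower all round, loose, straight-sided, under 0.4 kg. Origin: centre of its underside, z up; the tins simply stand on one another, each with its own yaw, a little off centre.
- tin_round: larger round storage tin, 46 mm in diameter, third from the bottom of the stack at the start; 40 mm high, white ceramic with a flat light wooden lid that is fixed to it and 2 mm narrower all round, loose, straight-sided, under 0.4 kg. Origin: centre of its underside, z up; the tins simply stand on one another, each with its own yaw, a little off centre.
- tin_small: smaller round storage tin, 32 mm in diameter, on top of the stack at the start; 40 mm high, white ceramic with a flat light wooden lid that is fixed to it and 2 mm narrower all round, loose, straight-sided, under 0.4 kg. Origin: centre of its underside, z up; the tins simply stand on one another, each with its own yaw, a little off centre.
- stand_oblong: rectangular stand, 80 (its x) x 108 (its y) mm outside, 72 x 100 mm inside the rim; brown wooden tray fixed to the worktop, floor 4 mm thick, rim 4 mm wide and 10 mm high above the worktop. Origin: centre of its underside, on the worktop (z = 0), z up.
- stand_square: square stand, 80 x 80 mm outside, 72 x 72 mm inside the rim; brown wooden tray fixed to the worktop, floor 4 mm thick, rim 4 mm wide and 10 mm high above the worktop. Origin: centre of its underside, on the worktop (z = 0), z up.
- stand_round: larger round stand, 70 mm in diameter outside, 62 mm inside the rim; brown wooden tray fixed to the worktop, floor 4 mm thick, rim 4 mm wide and 10 mm high above the worktop. Origin: centre of its underside, on the worktop (z = 0), z up.
- stand_small: smaller round stand, 56 mm in diameter outside, 48 mm inside the rim; brown wooden tray fixed to the worktop, floor 4 mm thick, rim 4 mm wide and 10 mm high above the worktop. Origin: centre of its underside, on the worktop (z = 0), z up.
- garlic: garlic bulb, 56 mm across and 56 mm high, loose, a bystander left of the work. Origin: centre of its underside.
- salt_shaker: glass salt shaker with grey top, 44 mm across and 90 mm high, loose, a bystander beyond the work. Origin: centre of its underside.
There are look-alikes about, which are no part of the job. What is shaped like the tin_round but turquoise is not meant. Leave any purple look-alike of the stand_round alone.

How it is judged:
By the outcome, as a careful person would: the job done as asked, in the order asked, and still so for the second after the job is handed in, with the robot touching nothing.
It also fails if it takes over 96 s, if anything falls off the work surface, if the arm or the gripper's body presses on something with over 40 N, if the wrist force passes 120 N, or if a joint passes its speed limit or range.

## Robot

A 6-joint arm with a two-finger parallel gripper is mounted at the origin on a cart in front of the work surface, level with it; the furniture and walls round the work are solid. World frame = base frame: x ahead of the robot, y to its left, z up, the work surface at z = 0. Lengths are in m, angles in rad, forces in N, time in s.
With the tool pointing down it reaches from about 0.225 to 0.875 m from the base axis. Payload 3.4 kg.
Tool frame: the origin (TCP) lies between the finger pads; the fingertips stand 22 mm ahead of it and the grasp point (between the pads) lies 3 mm ahead of it (manip.finger_overhang is the distance from the TCP to the fingertips, in m); z points along the fingers, y is the line along which they close (so a half turn about z gives the same grasp; the last joint's range is limited). The gripper opens to 85 mm and grips with 20 to 120 N. Pads are 22 mm wide; open, the fingers measure 114 mm over their backs; the gripper's body (76 mm by 85 mm) begins 54 mm behind the grasp point. The pads swing forward as they close: fully open they stand 13 mm farther back than shut.
Start: joints at [0.979, 0.276, 1.505, -0, 1.361, -0.121], TCP at [0.261, 0.512, 0.253] pointing down, gripper open.
Joint ranges: [-2.89, 2.89], [-0.75, 2.08], [0.22, 2.7], [-1.18, 4.32], [0.11, 2.71], [-2.7, 2.7]. Speed limits (rad/s): [2.57, 2.57, 3.14, 3.14, 3.14, 3.14].

## Interface

Orientations are given as a unit quaternion [w, x, y, z].
In Python, from rig import get_state, eyes, order, manip gives the robot as it stands.
- The arm moves only by the tool drive_tool, never from a script. Its argument "rows" is a list of rows, each a list of 4 numbers: the shift along the tool's x, y, z in units of 25 mm (1.0 is 25 mm), then the turn about the tool's z in units of 6 degrees (1.0 is 6 degrees). A call has exactly 8 rows; each row is the pose to reach, as a shift and turn from the pose commanded when the call began, along the tool's axes at that moment; what a row does not reach only later rows make up. A row lasts 1/12 s, in which the tool goes at most 41.7 mm and 7.16 degrees, less where a joint would pass 70% of its speed; a pose out of reach is approached as far as the arm can. A call with a gripper value outside its range is refused whole. "grip" is the finger opening in mm, from 0 to 85.4, set as the call begins (left out, the last holds). The fingers move at their own pace and stop on an object; "newtons" is the grip in N (left out, the last holds). Time passes only in rows, so rows that repeat a pose let the fingers close, or fill a call up. It gives the time, the measured TCP pose, the force, the opening and the grip force at its end, in the units of the state.
- get_state(): the state, without advancing time (a new reading comes with each control period).
- eyes.get_image(name): name is "scene" or "top"; returns (picture, depth): 384x512x3 uint8, red, green, blue; 384x512 float32, m along the optical axis (not along the pixel's ray), 0 where there is no reading.
- eyes.camera_info(name): a dict with "fx", "fy", "cx", "cy" (pixels), "dist" ([k1, k2, p1, p2, k3] as OpenCV has them; the pictures are not rectified), "R" (3x3) and "t" (3): a world point X has camera coordinates R X + t. Camera axes: x right, y down, z forward; pixel columns grow to the right and rows downward; lengths in m; the calibration is good to about 2 mm. A picture is of the moment at which its call begins. camera_info takes no time and is no camera call.
- order.sign_off(): hands the job in; it is judged then, once.
The state is a dict: "clock": time; "qpos": joint angles; "qd": joint speeds; "effort": joint torques, N m; "position": TCP position; "ee_rot": TCP orientation; "contact_force": force on the tool from outside, world axes, zero at the start; "moment": the same for the moment, N m; "width": finger opening in m; "gripper_force": force on a finger pad.
Only numpy, scipy, OpenCV 4.12 (cv2) and the standard library are available. Lean on these libraries where they do the work, as an engineer would, in place of code of your own. Each camera call takes 0.05 s, during which the arm holds its last target. There are 200 camera calls.

## Working session

There is one attempt and no reset: what is moved stays moved. The work goes in short steps, Python scripts to look and compute and a tool call to move; the robot and the scene stay as the last step left them, time stands still between calls to the robot, and variables do not carry over. Pictures are saved under pics/ and viewed, at most 14 in all, crops included, and the job is handed in when it is done.

Besides the shell and the picture viewer there is one more tool, called after "Request:" as name(argument=value, ...), one argument or row to a line, values as JSON. drive_tool: Moves the arm, as the interface text tells. Its arguments: {"type":"object","properties":{"rows":{"type":"array","items":{"type":"array","items":{"type":"number"}}},"grip":{"type":"number"},"newtons":{"type":"number"}},"required":["rows"]}

```bash
ls; mkdir -p pics
python3 - <<'E'
from rig import get_state, eyes, order, manip
import cv2,numpy as np
print(get_state()); print(dir(manip))
for n in("top","scene"):
    p,d=eyes.get_image(n); np.savez(f"pics/{n}0.npz",p=p,d=d); cv2.imwrite(f"pics/{n}0.png",cv2.resize(p[:,:,::-1],(800,600),interpolation=cv2.INTER_CUBIC))
    print(n,eyes.camera_info(n))
E
```

```text
pics
{'clock': 0.0, 'qpos': array([ 9.79047999e-01,  2.76597494e-01,  1.50616339e+00,  3.93610673e-06,
        1.36064649e+00, -1.21001984e-01]), 'qd': array([ 1.87707908e-04,  1.91319138e-03,  9.82668797e-05,  5.53761687e-04,
       -7.76535997e-04, -1.40855474e-03]), 'effort': array([-1.23940867e-03, -4.16762531e+01, -2.45797652e+01, -5.43784372e-04,
        1.12820949e-02,  2.31171455e-06]), 'position': array([0.26052442, 0.51204965, 0.25242617]), 'ee_rot': array([-3.18362410e-04,  2.33206189e-01,  9.72426887e-01, -8.49676185e-04]), 'contact_force': array([-0.44269966, -0.26790413, -0.2366372 ]), 'moment': array([ 0.00276283,  0.00158822, -0.01159151]), 'gripper_force': 0.0, 'width': 0.08546692369996654}
['MotionError', '__class__', '__delattr__', '__dict__', '__dir__', '__doc__', '__eq__', '__format__', '__ge__', '__getattribute__', '__getstate__', '__gt__', '__hash__', '__init__', '__init_subclass__', '__le__', '__lt__', '__module__', '__ne__', '__new__', '__reduce__', '__reduce_ex__', '__repr__', '__setattr__', '__sizeof__', '__str__', '__subclasshook__', '__weakref__', 'finger_overhang']
top {'fx': 495.6369591386746, 'fy': 495.6369591386746, 'cx': 255.0750216932792, 'cy': 188.95537757055163, 'dist': array([-0.0720444,  0.       ,  0.       ,  0.       ,  0.       ]), 'R': array([[ 0.08318323, -0.99650271, -0.00793074],
       [-0.82855219, -0.06473732, -0.55615676],
       [ 0.55369831,  0.05283395, -0.83103956]]), 't': array([-0.30666529,  0.49894352,  1.50172517])}
scene {'fx': 484.8006828959201, 'fy': 484.8006828959201, 'cx': 255.23132598979598, 'cy': 193.2836521643451, 'dist': array([0.05772698, 0.        , 0.        , 0.        , 0.        ]), 'R': array([[ 0.02544871, -0.99944442,  0.02152263],
       [-0.4759281 , -0.03104602, -0.87893605],
       [ 0.87911592,  0.01212456, -0.47645377]]), 't': array([-0.26628139,  0.35568408,  1.1248879 ])}
```

View pics/top0.png

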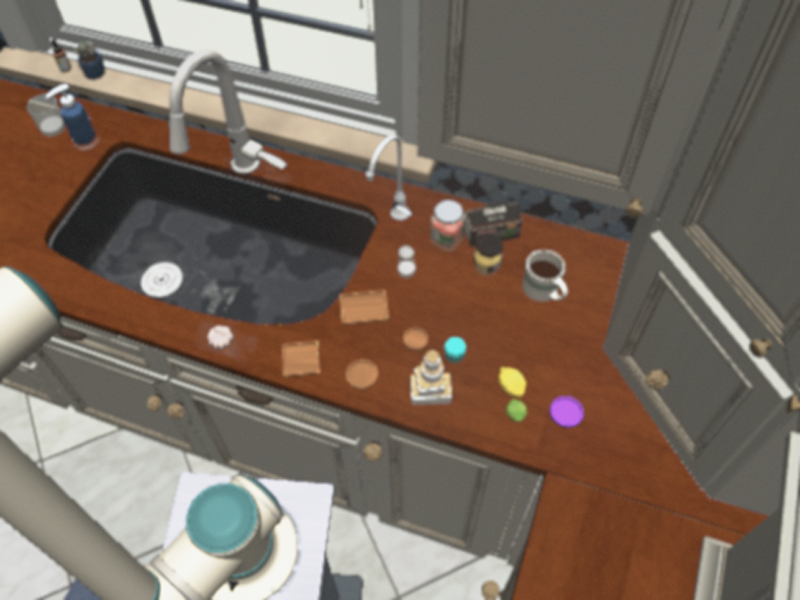

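View pics/scene0.png

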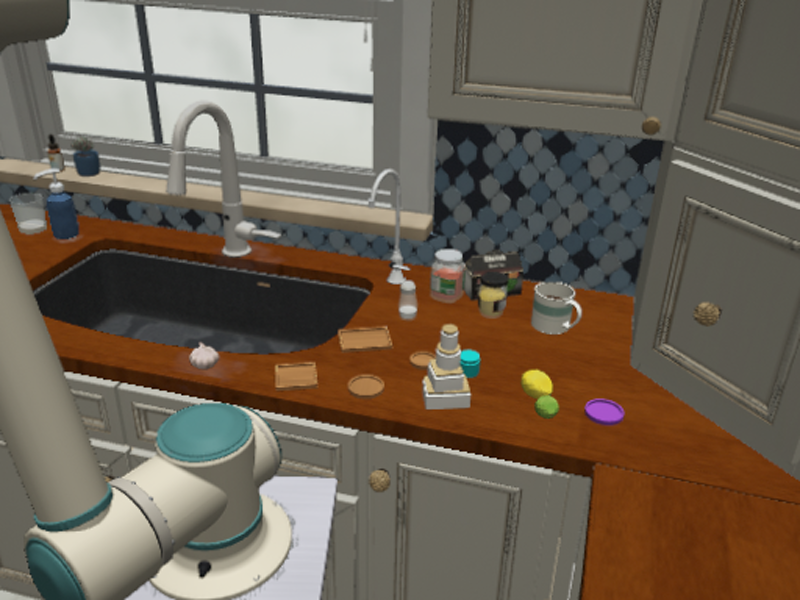

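Top view (800x600 px): stack (431,375), oblong stand (364,306), square stand (301,358), larger round stand (362,374), smaller round stand (415,338). Look-alikes: turquoise tin (455,348) and purple stand (567,411). I'm enlarging the top view and printing depth.

```bash
cat > h.py <<'E'
import numpy as np,cv2
from rig import get_state, eyes, order, manip
def K(c): return np.array([[c["fx"],0,c["cx"]],[0,c["fy"],c["cy"]],[0,0,1]])
def proj(n,X):
    c=eyes.camera_info(n); return cv2.projectPoints(np.float64(X).reshape(-1,1,3),cv2.Rodrigues(c["R"])[0],c["t"],K(c),c["dist"])[0][:,0]
def rays(n,uv):
    c=eyes.camera_info(n); q=cv2.undistortPoints(np.float64(uv).reshape(-1,1,2),K(c),c["dist"])[:,0]
    return np.c_[q,np.ones(len(q))],c
def onplane(n,uv,z):
    q,c=rays(n,uv); C=-c["R"].T@c["t"]; d=q@c["R"]; return C+d*((z-C[2])/d[:,2])[:,None]
def cloud(n,d):
    v,u=np.mgrid[:d.shape[0],:d.shape[1]]; q,c=rays(n,np.c_[u.ravel(),v.ravel()])
    X=(q*d.reshape(-1,1)-c["t"])@c["R"]; return X.reshape(*d.shape,3)
def ortho(n,p,z,x0,x1,y0,y1,s):  # s px per m; up=+x, left=+y
    xs=np.arange(x1,x0,-1/s); ys=np.arange(y1,y0,-1/s); X,Y=np.meshgrid(xs,ys,indexing='ij')
    m=proj(n,np.stack([X,Y,0*X+z],-1)).astype(np.float32).reshape(*X.shape,2); return cv2.remap(p,m,None,cv2.INTER_CUBIC)
E
python3 - <<'E'
from h import *
f=np.load("pics/top0.npz");p,d=f["p"],f["d"];g=np.load("pics/scene0.npz")
cr=lambda p,a,b,e,h,s:cv2.resize(p[b:h,a:e,::-1],None,fx=s,fy=s,interpolation=cv2.INTER_CUBIC)
cv2.imwrite("pics/tc.png",cr(p,165,170,310,270,5.5))
cv2.imwrite("pics/sc.png",cr(g["p"],165,190,325,270,5))
for n,f in(("top",f),("scene",g)):
    X=cloud(n,f["d"]); 
    for u,v in([(276,228),(276,236),(233,196),(193,229),(232,239),(266,217),(250,250),(200,200)] if n=="top" else [(288,207),(285,225),(234,217),(189,241),(235,247),(271,229)]): print(n,u,v,X[v,u].round(4))
for nm,uv in dict(obl=(364,306),sq=(301,358),rd=(362,374),sm=(415,338),stackbase=(431,395),turq=(455,355)).items(): print(nm,onplane("top",[np.array(uv)*.64],.004).round(3))
E
```

```text
top 276 228 [ 0.3712 -0.3439  0.1642]
top 276 236 [ 0.359  -0.3454  0.1341]
top 233 196 [ 0.5832 -0.178   0.0026]
top 193 229 [ 0.4312 -0.054   0.0092]
top 232 239 [ 0.4075 -0.1935  0.0006]
top 266 217 [ 0.5023 -0.3048  0.0052]
top 250 250 [ 0.3692 -0.2596  0.0027]
top 200 200 [ 0.7057 -0.0139 -0.2364]
scene 288 207 [ 6.703e-01 -3.650e-01 -4.000e-04]
scene 285 225 [ 0.3553 -0.3392  0.122 ]
scene 234 217 [ 0.584  -0.1799  0.0039]
scene 189 241 [ 0.4353 -0.0498  0.0024]
scene 235 247 [ 0.4183 -0.1936 -0.0029]
scene 271 229 [ 0.518  -0.3044  0.003 ]
obl [[ 0.583 -0.178  0.004]]
sq [[ 0.434 -0.052  0.004]]
rd [[ 0.404 -0.193  0.004]]
sm [[ 0.506 -0.303  0.004]]
stackbase [[ 0.365 -0.348  0.004]]
turq [[ 0.469 -0.396  0.004]]
```

View pics/tc.png

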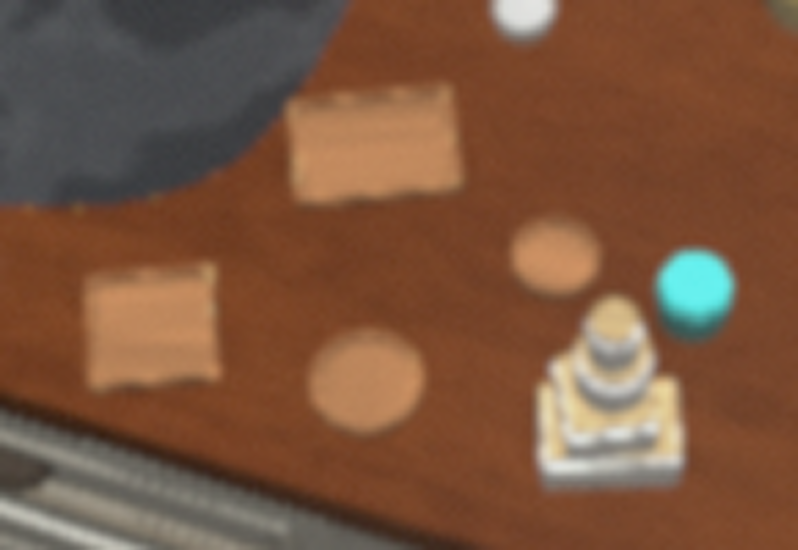

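View pics/sc.png

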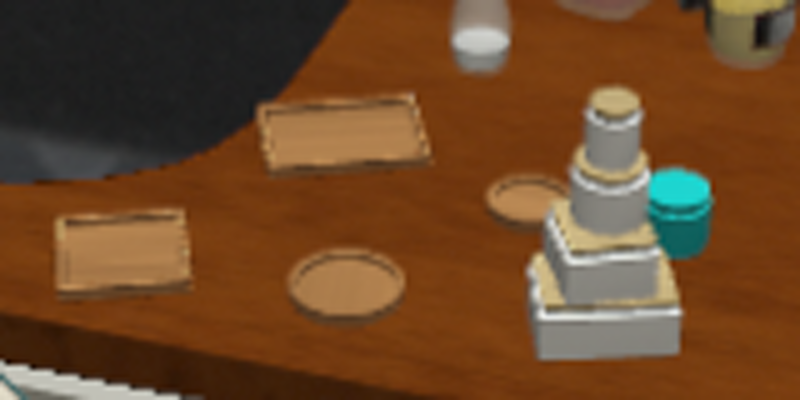

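```bash
cat > fit.py <<'E'
from h import *
from scipy.optimize import minimize
def prism(w,h,z0,z1,x,y,a=0):
    if h is None: t=np.linspace(0,2*np.pi,40,endpoint=False); P=np.c_[np.cos(t),np.sin(t)]*w/2
    else: P=np.array([[1,1],[-1,1],[-1,-1],[1,-1]])*[w/2,h/2]
    c,s=np.cos(a),np.sin(a); P=P@np.array([[c,s],[-s,c]])+[x,y]
    return np.r_[np.c_[P,np.full(len(P),z0)],np.c_[P,np.full(len(P),z1)]]
S=6
def render(n,prs,roi):
    a,b,e,h=roi; m=np.zeros(((h-b)*S,(e-a)*S),np.uint8)
    for X in prs:
        q=cv2.convexHull(proj(n,X).astype(np.float32))[:,0]
        q=(q-[a,b]+.5)*S-.5; cv2.fillConvexPoly(m,np.round(q*16).astype(np.int32),255,cv2.LINE_AA,4)
    return cv2.GaussianBlur(m,(0,0),S*.7)/255.
def obs(p,roi,lo,hi):
    a,b,e,h=roi; c=cv2.resize(p[b:h,a:e].astype(np.float32),None,fx=S,fy=S,interpolation=cv2.INTER_CUBIC)
    turq=(c[...,1]>c[...,0]+15).astype(np.uint8); ig=cv2.dilate(turq,np.ones((13,13)))
    return np.clip((c[...,1]-lo)/(hi-lo),0,1),1-ig
def fit(build,x0,views,lo,hi,ext=None):
    # views: {name:(img,roi)}
    O={n:obs(p,r,lo,hi) for n,(p,r) in views.items()}
    if ext: 
        for n in O: O[n]=(O[n][0],O[n][1]*(1-cv2.dilate((render(n,ext,views[n][1])>.02).astype(np.uint8),np.ones((9,9)))))
    # image-plane calibration slack not modelled: views averaged
    f=lambda x:sum((((render(n,build(x),views[n][1])-O[n][0])**2)*O[n][1]).sum() for n in O)/1e3
    N=len(x0); sim=np.r_[[x0],[np.array(x0)+np.eye(N)[i]*(.006 if abs(x0[i])<10 and i not in getattr(build,'ang',()) else .15) for i in range(N)]]
    r=minimize(f,x0,method="Nelder-Mead",options=dict(initial_simplex=sim,xatol=1e-4,fatol=1e-3,maxiter=250*N))
    return r.x,r.fun
def roi(n,pr,m=5):
    q=proj(n,np.concatenate(pr)); a,b=np.floor(q.min(0)-m).astype(int); e,h=np.ceil(q.max(0)+m).astype(int); return a,b,e,h
def stack(x):
    return [prism(.056,.084,0,.04,*x[0:3]),prism(.056,.056,.04,.08,*x[3:6]),prism(.046,None,.08,.12,*x[6:8]),prism(.032,None,.12,.16,*x[8:10])]
stack.ang=(2,5)
E
cat > r1.py <<'E'
from fit import *
I={n:np.load(f"pics/{n}0.npz")["p"] for n in("top","scene")}
for n,q in(("top",(233,196)),("scene",(234,217))): print(n,"stand",I[n][q[1],q[0]],"wood",I[n][250 if n=="top" else 250,245])
x0=[.37,-.348,-1.5+1.57,.37,-.345,-1.4+1.57,.365,-.345,.365,-.345]
x0[2]=0.0;x0[5]=.2
for vs in(("top",),("scene",),("top","scene")):
    v={n:(I[n],roi(n,stack(x0))) for n in vs}
    x,r=fit(stack,x0,v,60,150); print("stack",vs,x.round(4),round(r,2))
ex=stack(x)
St=dict(obl=(.08,.108,.583,-.178,0),sq=(.08,.08,.434,-.052,0),rd=(.07,None,.404,-.193),sm=(.056,None,.506,-.303))
for k,(w,h,*s) in St.items():
    b=lambda x:[prism(w,h,0,.01,*x)]
    b.ang=(2,)
    for vs in(("top",),("scene",),("top","scene")):
        v={n:(I[n],roi(n,b(s))) for n in vs}
        x,r=fit(b,s,v,65,120,ex); print(k,vs,x.round(4),round(r,2))
for nm,uv,z in(("shaker top",(406,252),.09),("turq",(455,346),.04),("tap",(400,212),.0),("garlic",(220,340),.02)): print(nm,onplane("top",[np.array(uv)*.64],z).round(3))
E
python3 r1.py
```

```text
top stand [192 135  93] wood [125  71  44]
scene stand [178 129  79] wood [110  62  27]
stack ('top',) [ 0.3758 -0.3462  0.1633  0.3641 -0.3318 -0.089   0.3802 -0.3453  0.3755
 -0.3451] 1.51Traceback (most recent call last):
  File "r1.py", line 8, in <module>
    x,r=fit(stack,x0,v,60,150); print("stack",vs,x.round(4),round(r,2))
        ~~~^^^^^^^^^^^^^^^^^^^
  File "fit.py", line 27, in fit
    r=minimize(f,x0,method="Nelder-Mead",options=dict(initial_simplex=sim,xatol=1e-4,fatol=1e-3,maxiter=250*N))
    res = _minimize_neldermead(fun, x0, args, callback, bounds=bounds,
                               **options)
    fxr = func(xr)
    fx = function(np.copy(x), *(wrapper_args + args))
  File "fit.py", line 25, in <lambda>
    f=lambda x:sum((((render(n,build(x),views[n][1])-O[n][0])**2)*O[n][1]).sum() for n in O)/1e3
               ~~~^^^^^^^^^^^^^^^^^^^^^^^^^^^^^^^^^^^^^^^^^^^^^^^^^^^^^^^^^^^^^^^^^^^^^^^^^^
  File "fit.py", line 25, in <genexpr>
    f=lambda x:sum((((render(n,build(x),views[n][1])-O[n][0])**2)*O[n][1]).sum() for n in O)/1e3
                      ~~~~~~^^^^^^^^^^^^^^^^^^^^^^^^
  File "fit.py", line 12, in render
    q=cv2.convexHull(proj(n,X).astype(np.float32))[:,0]
                     ~~~~^^^^^
  File "h.py", line 5, in proj
    c=eyes.camera_info(n); return cv2.projectPoints(np.float64(X).reshape(-1,1,3),cv2.Rodrigues(c["R"])[0],c["t"],K(c),c["dist"])[0][:,0]
ValueError: time passes only in moves, steps and waits
```

```bash
sed -i 's/eyes\.camera_info(n)/CI(n)/; 2a import functools\nCI=functools.lru_cache(lambda n:eyes.camera_info(n))' h.py; sed -n 1,8p h.py; sed -i 's/S=6/S=4/' fit.py; sed -i 's/for vs in(("top",),("scene",),("top","scene"))/for vs in(("top","scene"),("scene",))/' r1.py
sed -i 's/^ex=stack(x)/ex=stack(x0 if 0 else x)/' r1.py; time python3 r1.py
```

```text
import numpy as np,cv2
from rig import get_state, eyes, order, manip
import functools
CI=functools.lru_cache(lambda n:eyes.camera_info(n))
def K(c): return np.array([[c["fx"],0,c["cx"]],[0,c["fy"],c["cy"]],[0,0,1]])
def proj(n,X):
    c=CI(n); return cv2.projectPoints(np.float64(X).reshape(-1,1,3),cv2.Rodrigues(c["R"])[0],c["t"],K(c),c["dist"])[0][:,0]
def rays(n,uv):
top stand [192 135  93] wood [125  71  44]
scene stand [178 129  79] wood [110  62  27]
stack ('top', 'scene') [ 0.3785 -0.3454  0.0852  0.3748 -0.3398  0.0512  0.3546 -0.345   0.3742
 -0.3448] 2.46
stack ('scene',) [ 0.3809 -0.3461  0.0792  0.3779 -0.335  -0.0291  0.3683 -0.3451  0.3754
 -0.345 ] 1.42
obl ('top', 'scene') [ 0.5843 -0.1766  0.2003] 1.63
obl ('scene',) [ 0.5919 -0.1758  0.1714] 1.12
sq ('top', 'scene') [ 0.4361 -0.0499  0.1809] 1.27
sq ('scene',) [ 0.4413 -0.0488  0.1844] 0.91
rd ('top', 'scene') [ 0.4077 -0.1909] 1.03
rd ('scene',) [ 0.414  -0.1903] 0.73
sm ('top', 'scene') [ 0.5065 -0.3041] 0.42
sm ('scene',) [ 0.5093 -0.3088] 0.25
shaker top [[ 0.684 -0.269  0.09 ]]
turq [[ 0.471 -0.394  0.04 ]]
tap [[ 0.877 -0.238  0.   ]]
garlic [[0.456 0.136 0.02 ]]
real	0m2.733s
user	0m5.531s
sys	0m3.199s
```

```bash
cat > ov.py <<'E'
from fit import *
def overlay(I,groups,box,s,fn):
    out=[]
    for n,(a,b,e,h) in box.items():
        c=cv2.resize(I[n][b:h,a:e,::-1],None,fx=s,fy=s,interpolation=cv2.INTER_CUBIC)
        for X,col in groups:
            q=(proj(n,X)-[a,b]+.5)*s-.5; k=len(X)//2
            for P in(q[:k],q[k:]): cv2.polylines(c,[np.round(P*16).astype(np.int32)],True,col,1,cv2.LINE_AA,4)
        out.append(c)
    w=max(o.shape[1] for o in out); out=[cv2.copyMakeBorder(o,0,0,0,w-o.shape[1],cv2.BORDER_CONSTANT) for o in out]
    cv2.imwrite(fn,np.vstack(out))
E
python3 - <<'E'
from ov import *
I={n:np.load(f"pics/{n}0.npz")["p"] for n in("top","scene")}
# refit stack with several starts
best=None
for k in range(6):
    rng=np.random.default_rng(k); x0=np.array([.378,-.346,.08,.375,-.344,.0,.37,-.345,.374,-.345])+rng.normal(size=10)*[.003,.003,.05,.003,.003,.1,.003,.002,.002,.002]
    v={n:(I[n],roi(n,stack(x0))) for n in I}
    x,r=fit(stack,x0,v,60,140); x,r=fit(stack,x,v,60,140); print(x.round(4),round(r,3))
    if best is None or r<best[1]: best=(x,r)
x=best[0]; G=[(p,c) for p,c in zip(stack(x),[(255,0,0),(0,0,255),(0,160,0),(255,0,255)])]
G+=[(prism(.08,.108,0,.01,.5843,-.1766,.2),(255,0,0)),(prism(.08,.08,0,.01,.4361,-.0499,.181),(255,0,0)),(prism(.07,None,0,.01,.4077,-.1909),(255,0,0)),(prism(.056,None,0,.01,.5065,-.3041),(255,0,0))]
overlay(I,G,dict(top=(170,182,300,262),scene=(170,200,310,268)),4,"pics/ov1.png")
E
```

```text
[ 0.3778 -0.3454  0.1036  0.3742 -0.3376  0.0945  0.3768 -0.3457  0.3754
 -0.3448] 2.651
[ 0.3777 -0.3454  0.1083  0.3734 -0.3371  0.0669  0.3775 -0.3457  0.3753
 -0.3448] 2.7
[ 0.3778 -0.3454  0.1042  0.3742 -0.3379  0.0963  0.3776 -0.3455  0.3753
 -0.3446] 2.632
[ 0.3779 -0.3454  0.1137  0.3738 -0.3376  0.0837  0.3776 -0.3457  0.3753
 -0.3449] 2.448
[ 0.3777 -0.3454  0.1052  0.3738 -0.3376  0.0835  0.3776 -0.3456  0.3754
 -0.3448] 2.506
[ 0.3779 -0.3454  0.1146  0.3729 -0.3368  0.049   0.3773 -0.3456  0.3751
 -0.3448] 2.796
```

View pics/ov1.png

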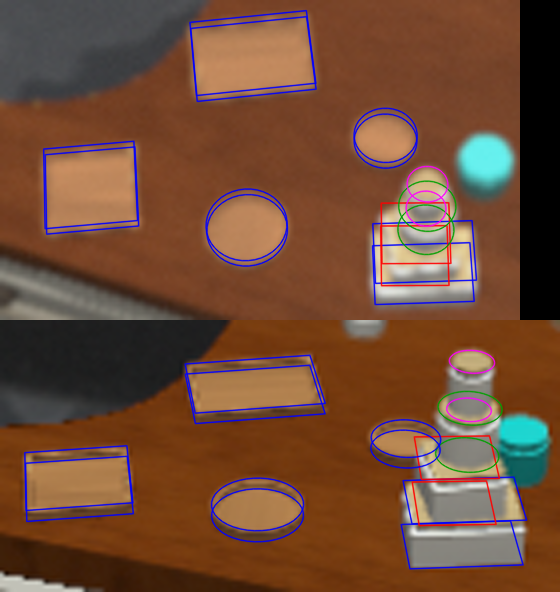

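Fits are consistent: the tin centres match in both views, and the stands fit to a few mm. I'll move over the stack and refine the square tin's yaw once the upper tins are off.

```bash
cat > go.py <<'E'
import sys; from h import *
from scipy.spatial.transform import Rotation as Ro
def go(x,y,z,yaw):
    s=get_state(); R=Ro.from_quat(np.roll(s["ee_rot"],-1)).as_matrix(); cy=np.degrees(np.arctan2(R[1,1],R[0,1]))
    d=R.T@(np.array([x,y,z])-s["position"])/.025; t=(cy-yaw+90)%180-90
    print("pos",s["position"].round(4),"yaw",round(cy,1),"-> units",d.round(2),"turn",round(t/6,2),"clk",round(s["clock"],2),"q",s["qpos"].round(2))
if __name__=="__main__": go(*map(float,sys.argv[1:5]))
E
python3 go.py .376 -.345 .25 0
```

```text
pos [0.2606 0.5121 0.2525] yaw 63.0 -> units [-19.67 -28.46   0.14] turn 10.5 clk 0.1 q [ 0.98  0.28  1.51 -0.    1.36 -0.12]
```

Request:
drive_tool(
  rows=[
    [-1,-1.4,0,0.5],
    [-2,-2.9,0,1.5],
    [-3,-4.3,0,2.5],
    [-4,-5.8,0,3.5],
    [-5,-7.2,0,4.5],
    [-6,-8.7,0,5.5],
    [-7,-10.1,0,6.5],
    [-8,-11.6,0,7.5],
  ],
)

```text
clock: 0.77
position: [0.3046, 0.1803, 0.2531]
ee_rot: [0.0, 0.589, 0.808, 0.0]
contact_force: [0.6, -0.6, -0.2]
width: 0.0857
gripper_force: 0.0
```

```bash
python3 go.py .376 -.345 .25 0
```

```text
pos [0.3046 0.1803 0.2531] yaw 17.8 -> units [-20.88  -3.7    0.13] turn 2.97 clk 0.77 q [ 0.34 -0.07  1.91 -0.    1.3   0.03]
```

Request:
drive_tool(
  rows=[
    [-1.6,-0.3,0,0.5],
    [-3.2,-0.6,0,1],
    [-4.8,-0.9,0,1.5],
    [-6.4,-1.2,0,2],
    [-8,-1.5,0,2.5],
    [-9.6,-1.7,0,3],
    [-11.2,-2,0,3],
    [-12.5,-2.3,0,3],
  ],
)

```text
clock: 1.43
position: [0.3471, -0.1357, 0.2533]
ee_rot: [0.001, 0.708, 0.707, -0.0]
contact_force: [0.3, 1.0, 0.8]
width: 0.0852
gripper_force: 0.0
```

```bash
python3 go.py .376 -.345 .25 0
```

```text
pos [ 0.3471 -0.1357  0.2533] yaw -0.1 -> units [-8.37  1.16  0.14] turn -0.01 clk 1.43 q [-0.56 -0.04  1.88 -0.    1.3  -0.56]
```

Request:
drive_tool(
  rows=[
    [-1.4,0.2,0,0],
    [-2.8,0.4,0,0],
    [-4.2,0.6,0,0],
    [-5.6,0.8,0,0],
    [-7,1,0,0],
    [-7.9,1.1,0,0],
    [-8.35,1.15,0,0],
    [-8.35,1.15,0,0],
  ],
)

```text
clock: 2.1
position: [0.3761, -0.3435, 0.2525]
ee_rot: [-0.0, 0.708, 0.706, -0.0]
contact_force: [0.9, -1.6, 1.0]
width: 0.0855
gripper_force: 0.0
```

```bash
python3 go.py .376 -.345 .154 0
python3 - <<'E'
from ov import *
I={}
for n in("top","scene"):
    p,d=eyes.get_image(n); I[n]=p; np.savez(f"pics/{n}1.npz",p=p,d=d)
overlay(I,[],dict(scene=(230,130,350,268)),4,"pics/g1.png")
E
```

```text
pos [ 0.3761 -0.3435  0.2525] yaw -0.1 -> units [-0.06 -0.    3.94] turn -0.02 clk 2.1 q [-0.88  0.18  1.64 -0.    1.32 -0.87]
```

View pics/g1.png

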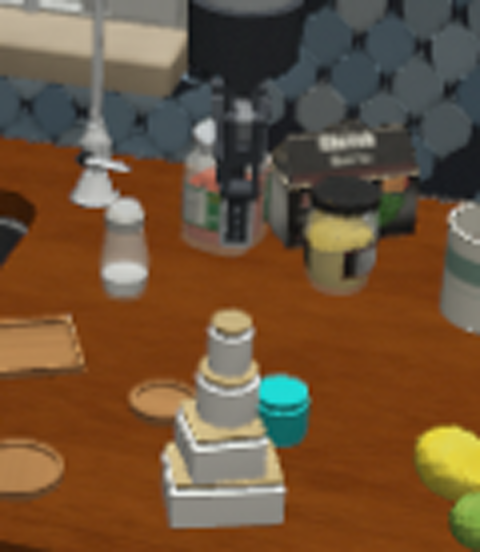

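The gripper is centred over the stack in the scene view: fingers at (237,200), small tin at (232,345). Descending.

Request:
drive_tool(
  rows=[
    [-0.03,0,0.8,0],
    [-0.06,0,1.6,0],
    [-0.06,0,2.3,0],
    [-0.06,0,2.9,0],
    [-0.06,0,3.4,0],
    [-0.06,0,3.8,0],
    [-0.06,0,3.9,0],
    [-0.06,0,3.9,0],
  ],
)

```text
clock: 2.87
position: [0.3758, -0.3416, 0.1555]
ee_rot: [-0.001, 0.707, 0.708, 0.0]
contact_force: [0.2, -2.2, 0.8]
width: 0.0855
gripper_force: 0.0
```

Request:
drive_tool(
  rows=[
    [0,0,0,0],
    [0,0,0,0],
    [0,0,0,0],
    [0,0,0,0],
    [0,0,0,0],
    [0,0,0,0],
    [0,0,0,0],
    [0,0,0,0],
  ],
  grip=20,
  newtons=30,
)

```text
clock: 3.53
position: [0.376, -0.3434, 0.1563]
ee_rot: [0.0, 0.707, 0.707, -0.0]
contact_force: [-1.9, -0.6, 5.2]
width: 0.0308
gripper_force: 30.5
```

Request:
drive_tool(
  rows=[
    [0,0,-0.3,0],
    [0,0,-0.8,0],
    [0,0,-1.4,0],
    [0.1,0.4,-1.7,0],
    [0.4,1.2,-1.7,0],
    [0.7,2.2,-1.7,0],
    [1,3.2,-1.5,0],
    [1.3,4.2,-1.2,0],
  ],
)

```text
clock: 4.2
position: [0.4834, -0.3101, 0.1864]
ee_rot: [0.001, 0.707, 0.707, 0.001]
contact_force: [-1.3, -0.8, -1.4]
width: 0.0311
gripper_force: 30.2
```

```bash
python3 go.py .5065 -.304 .06 0; python3 -c "
from h import *
s=get_state();print(s['contact_force'],s['gripper_force'],s['width'])"
```

```text
pos [ 0.4834 -0.3101  0.1864] yaw -0.0 -> units [0.25 0.91 5.06] turn -0.0 clk 4.2 q [-0.69  0.32  1.62  0.    1.21 -0.69]
[-1.31150896 -0.83678631 -1.42664965] 30.229876041412354 0.031125941891617534
```

Request:
drive_tool(
  rows=[
    [0.12,0.5,0.4,0],
    [0.25,0.9,1,0],
    [0.25,0.92,1.8,0],
    [0.25,0.92,2.7,0],
    [0.25,0.92,3.6,0],
    [0.25,0.92,4.4,0],
    [0.25,0.92,4.9,0],
    [0.25,0.92,5,0],
  ],
)

```text
clock: 4.87
position: [0.5024, -0.3027, 0.0574]
ee_rot: [-0.003, 0.707, 0.707, -0.0]
contact_force: [-0.3, 0.7, -1.3]
width: 0.031
gripper_force: 30.2
```

```bash
python3 go.py .5065 -.304 .041 0
python3 - <<'E'
from ov import *
I={}
for n in("top","scene"):
    p,d=eyes.get_image(n); I[n]=p; np.savez(f"pics/{n}2.npz",p=p,d=d)
s=get_state(); P=s["position"]; print(P)
G=[(prism(.032,None,P[2]-.036,P[2]+.004,P[0],P[1]),(255,0,255)),(prism(.056,None,0,.01,.5065,-.3041),(255,0,0))]
overlay(I,G,dict(top=(225,170,325,265),scene=(220,185,320,265)),4,"pics/g2.png")
E
```

```text
pos [ 0.5024 -0.3027  0.0574] yaw 0.0 -> units [-0.05  0.17  0.66] turn 0.0 clk 4.87 q [-0.66  0.47  1.74  0.    0.94 -0.66]
[ 0.50370318 -0.3037869   0.05972609]
```

View pics/g2.png

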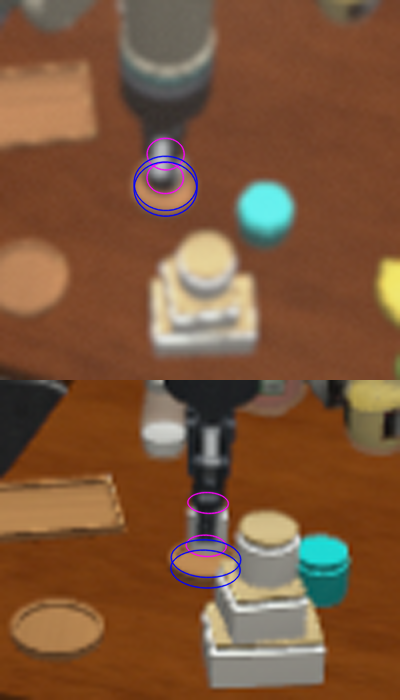

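In both views the tin sits over the smaller stand: (165,175) top, (207,550) scene. Lowering it.

Request:
drive_tool(
  rows=[
    [0,0.06,0.1,0],
    [0,0.06,0.2,0],
    [0,0.06,0.3,0],
    [0,0.06,0.4,0],
    [0,0.06,0.5,0],
    [0,0.06,0.6,0],
    [0,0.06,0.65,0],
    [0,0.06,0.65,0],
  ],
)

```text
clock: 5.63
position: [0.5053, -0.3041, 0.0442]
ee_rot: [-0.0, 0.707, 0.707, 0.0]
contact_force: [-0.2, 0.1, -1.8]
width: 0.031
gripper_force: 30.2
```

```bash
python3 go.py .5065 -.304 .040 0; python3 -c "
from h import *
s=get_state();print(s['contact_force'],s['gripper_force'],s['width'])"
```

```text
pos [ 0.5053 -0.3041  0.0442] yaw 0.0 -> units [0.   0.05 0.17] turn 0.0 clk 5.63 q [-0.66  0.48  1.75  0.    0.9  -0.66]
[-0.23818659  0.09957086 -1.82100679] 30.234827399253845 0.030999390743107733
```

Creep down to contact.

Request:
drive_tool(
  rows=[
    [0,0,0.04,0],
    [0,0,0.08,0],
    [0,0,0.12,0],
    [0,0,0.15,0],
    [0,0,0.18,0],
    [0,0,0.18,0],
    [0,0,0.18,0],
    [0,0,0.18,0],
  ],
)

```text
clock: 6.3
position: [0.5056, -0.3043, 0.0403]
ee_rot: [0.0, 0.707, 0.707, 0.0]
contact_force: [-0.5, 0.4, 1.8]
width: 0.0313
gripper_force: 30.4
```

Request:
drive_tool(
  rows=[
    [0,0,0,0],
    [0,0,0,0],
    [0,0,0,0],
    [0,0,0,0],
    [0,0,-0.2,0],
    [0,0,-0.8,0],
    [0,0,-1.8,0],
    [0,0,-3,0],
  ],
  grip=60,
)

```text
clock: 6.97
position: [0.5044, -0.3034, 0.1145]
ee_rot: [-0.002, 0.707, 0.707, -0.0]
contact_force: [0.2, 0.1, 0.3]
width: 0.0601
gripper_force: 0.0
```

```bash
python3 go.py .377 -.3455 .19 0
```

```text
pos [ 0.5044 -0.3034  0.1145] yaw 0.0 -> units [-1.67 -5.11 -3.01] turn 0.0 clk 6.97 q [-0.66  0.41  1.68  0.    1.06 -0.66]
```

Request:
drive_tool(
  rows=[
    [0,0,-1,0],
    [-0.1,-0.3,-2,0],
    [-0.4,-1.2,-2.7,0],
    [-0.8,-2.5,-3,0],
    [-1.2,-3.7,-3,0],
    [-1.5,-4.7,-3,0],
    [-1.67,-5.05,-3,0],
    [-1.67,-5.05,-3,0],
  ],
  grip=85,
)

```text
clock: 7.63
position: [0.3777, -0.3467, 0.1905]
ee_rot: [0.0, 0.708, 0.706, -0.0]
contact_force: [-0.5, -0.5, 1.3]
width: 0.0854
gripper_force: 0.0
```

```bash
python3 - <<'E'
from ov import *
I={}
for n in("top","scene"):
    p,d=eyes.get_image(n); I[n]=p; np.savez(f"pics/{n}3.npz",p=p,d=d)
I={n:np.load(f"pics/{n}2.npz")["p"] for n in("top","scene")}   # clear view of lower three
b3=lambda x:[prism(.056,.084,0,.04,*x[0:3]),prism(.056,.056,.04,.08,*x[3:6]),prism(.046,None,.08,.12,*x[6:8])]
b3.ang=(2,5)
for k in range(3):
    x0=np.array([.378,-.346,.1,.375,-.342,[.05,.2,-.1][k],.377,-.3455]); v={n:(I[n],roi(n,b3(x0))) for n in I}
    x,r=fit(b3,x0,v,60,140); x,r=fit(b3,x,v,60,140); print(x.round(4),round(r,3))
I={n:np.load(f"pics/{n}3.npz")["p"] for n in("top","scene")}
overlay(I,[(prism(.032,None,.004,.044,.5056,-.3043),(255,0,255))],dict(top=(225,170,325,265),scene=(220,185,320,265)),4,"pics/g3.png")
E
python3 go.py .377 -.3455 .117 0
```

```text
[ 0.3776 -0.3453  0.1072  0.376  -0.338   0.1303  0.3774 -0.3454] 2.431
[ 0.3776 -0.3454  0.1099  0.3788 -0.3405  0.237   0.3774 -0.3454] 2.432
[ 0.3773 -0.3453  0.1138  0.3746 -0.3371  0.0782  0.3775 -0.3456] 2.433
pos [ 0.3801 -0.3463  0.1903] yaw -0.0 -> units [ 0.03 -0.13  2.93] turn -0.01 clk 7.73 q [-0.88  0.23  1.73  0.    1.18 -0.87]
```

View pics/g3.png

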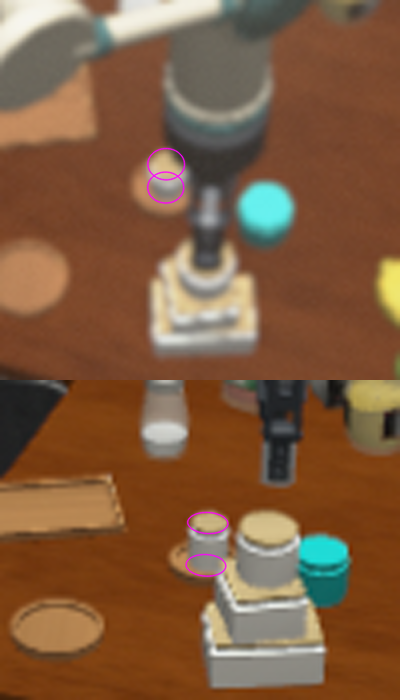

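The small tin stands upright inside the smaller stand: (165,175) top, (208,545) scene. Now the larger round tin.

Request:
drive_tool(
  rows=[
    [0,-0.1,0.5,0],
    [0,-0.12,1.1,0],
    [0,-0.12,1.7,0],
    [0,-0.12,2.2,0],
    [0,-0.12,2.6,0],
    [0,-0.12,2.9,0],
    [0,-0.12,2.95,0],
    [0,-0.12,2.95,0],
  ],
)

```text
clock: 8.4
position: [0.3768, -0.3458, 0.1158]
ee_rot: [-0.0, 0.707, 0.708, 0.0]
contact_force: [-0.3, -0.2, 1.3]
width: 0.0847
gripper_force: 0.0
```

Request:
drive_tool(
  rows=[
    [0,0,0,0],
    [0,0,0,0],
    [0,0,0,0],
    [0,0,0,0],
    [0,0,0,0],
    [0,0,0,0],
    [0,0,0,0],
    [0,0,0,0],
  ],
  grip=30,
)

```text
clock: 9.07
position: [0.3765, -0.3464, 0.1171]
ee_rot: [0.001, 0.707, 0.707, -0.0]
contact_force: [-1.5, 0.6, 5.2]
width: 0.0449
gripper_force: 30.7
```

```bash
python3 go.py .4077 -.191 .20 0
```

```text
pos [ 0.3765 -0.3464  0.1171] yaw 0.0 -> units [ 6.21  1.25 -3.32] turn 0.0 clk 9.07 q [-0.88  0.3   1.85 -0.    1.   -0.88]
```

Request:
drive_tool(
  rows=[
    [0,0,-0.3,0],
    [0,0,-0.8,0],
    [0.2,0,-1.2,0],
    [0.8,0.15,-1.4,0],
    [1.8,0.35,-1.4,0],
    [2.8,0.55,-1.4,0],
    [3.8,0.75,-1.2,0],
    [4.8,1,-0.8,0],
  ],
)

```text
clock: 9.73
position: [0.4019, -0.2252, 0.1375]
ee_rot: [0.001, 0.707, 0.707, 0.0]
contact_force: [0.7, 0.8, -1.6]
width: 0.0453
gripper_force: 30.9
```

```bash
python3 go.py .4077 -.191 .06 0
```

```text
pos [ 0.4019 -0.2252  0.1375] yaw -0.0 -> units [1.37 0.22 3.1 ] turn -0.0 clk 9.73 q [-0.66  0.21  1.92  0.    1.01 -0.66]
```

Request:
drive_tool(
  rows=[
    [0.6,0.1,0.3,0],
    [1.1,0.2,0.8,0],
    [1.4,0.22,1.4,0],
    [1.4,0.22,2,0],
    [1.4,0.22,2.5,0],
    [1.4,0.22,2.9,0],
    [1.4,0.22,3.1,0],
    [1.4,0.22,3.1,0],
  ],
)

```text
clock: 10.4
position: [0.4061, -0.1904, 0.0581]
ee_rot: [-0.001, 0.707, 0.707, -0.0]
contact_force: [-0.6, -0.2, -0.9]
width: 0.0449
gripper_force: 30.9
```

```bash
python3 go.py .4077 -.191 .041 0;  python3 - <<'E'
from ov import *
I={}
for n in("top","scene"):
    p,d=eyes.get_image(n); I[n]=p; np.savez(f"pics/{n}4.npz",p=p,d=d)
P=get_state()["position"]
overlay(I,[(prism(.046,None,P[2]-.037,P[2]+.003,P[0],P[1]),(255,0,255)),(prism(.07,None,0,.01,.4077,-.191),(255,0,0))],dict(top=(185,180,310,265),scene=(185,195,310,268)),4,"pics/g4.png")
I={n:np.load(f"pics/{n}4.npz")["p"] for n in("top","scene")}
b3=lambda x:[prism(.056,.084,0,.04,*x[0:3]),prism(.056,.056,.04,.08,*x[3:6])]
b3.ang=(2,5)
for k in range(3):
    x0=np.array([.378,-.346,.1,.375,-.342,[.05,.2,-.1][k]]); v={n:(I[n],roi(n,b3(x0))) for n in I}
    x,r=fit(b3,x0,v,60,140); x,r=fit(b3,x,v,60,140); print(x.round(4),round(r,3))
E
```

```text
pos [ 0.4061 -0.1904  0.0581] yaw 0.0 -> units [-0.03  0.06  0.69] turn 0.0 clk 10.4 q [-0.59  0.3   2.05  0.    0.8  -0.59]
[ 0.3776 -0.3454  0.1056  0.3747 -0.3399  0.1513] 2.127
[ 0.3777 -0.3453  0.1053  0.3745 -0.34    0.1615] 2.284
[ 0.3777 -0.3453  0.1235  0.3746 -0.34    0.151 ] 2.291
```

View pics/g4.png

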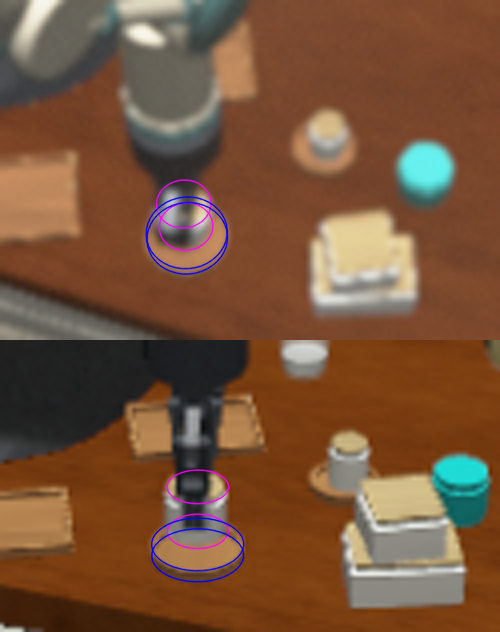

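The round tin is over the larger round stand: (185,225) top, (197,540) scene. The small tin is centred in its stand. Lowering.

Request:
drive_tool(
  rows=[
    [0,0.05,0.15,0],
    [0,0.05,0.3,0],
    [0,0.05,0.42,0],
    [0,0.05,0.52,0],
    [0,0.05,0.6,0],
    [0,0.05,0.66,0],
    [0,0.05,0.7,0],
    [0,0.05,0.7,0],
  ],
)

```text
clock: 11.17
position: [0.408, -0.191, 0.0412]
ee_rot: [-0.0, 0.707, 0.707, 0.0]
contact_force: [0.0, 0.6, -0.4]
width: 0.045
gripper_force: 30.9
```

Request:
drive_tool(
  rows=[
    [0,0,0.02,0],
    [0,0,0.04,0],
    [0,0,0.05,0],
    [0,0,0.05,0],
    [0,0,0.05,0],
    [0,0,0.05,0],
    [0,0,0.05,0],
    [0,0,0.05,0],
  ],
)

```text
clock: 11.83
position: [0.408, -0.1911, 0.041]
ee_rot: [0.0, 0.707, 0.707, 0.0]
contact_force: [-2.4, 1.5, 8.0]
width: 0.0448
gripper_force: 32.0
```

Contact. Release and rise.

Request:
drive_tool(
  rows=[
    [0,0,0,0],
    [0,0,0,0],
    [0,0,0,0],
    [0,0,0,0],
    [0,0,-0.2,0],
    [0,0,-0.8,0],
    [0,0,-1.8,0],
    [0,0,-2.8,0],
  ],
  grip=72,
)

```text
clock: 12.5
position: [0.4073, -0.1906, 0.1104]
ee_rot: [-0.001, 0.707, 0.707, -0.0]
contact_force: [0.7, -0.6, -0.9]
width: 0.0716
gripper_force: 0.0
```

```bash
python3 go.py .3747 -.340 .155 8.8
```

```text
pos [ 0.4073 -0.1906  0.1104] yaw 0.0 -> units [-5.97 -1.31 -1.79] turn -1.46 clk 12.5 q [-0.59  0.23  1.98  0.    0.94 -0.59]
```

Request:
drive_tool(
  rows=[
    [0,0,-0.6,0],
    [-0.6,-0.1,-1.2,-0.2],
    [-1.7,-0.4,-1.6,-0.5],
    [-3,-0.7,-1.8,-0.8],
    [-4.3,-1,-1.8,-1.1],
    [-5.4,-1.2,-1.8,-1.4],
    [-5.95,-1.3,-1.8,-1.46],
    [-5.95,-1.3,-1.8,-1.46],
  ],
  grip=85,
)

```text
clock: 13.17
position: [0.3754, -0.3433, 0.1553]
ee_rot: [0.001, 0.652, 0.758, -0.001]
contact_force: [-0.3, 0.8, -0.2]
width: 0.0851
gripper_force: 0.0
```

```bash
python3 go.py .3747 -.340 .077 8.8
python3 - <<'E'
from ov import *
I={}
for n in("top","scene"):
    p,d=eyes.get_image(n); I[n]=p; np.savez(f"pics/{n}5.npz",p=p,d=d)
overlay(I,[(prism(.046,None,.004,.044,.408,-.191),(255,0,255)),(prism(.056,.084,0,.04,.3777,-.3453,.11),(255,0,0)),(prism(.056,.056,.04,.08,.3747,-.340,.153),(0,0,255))],dict(top=(185,180,310,265),scene=(185,195,310,268)),4,"pics/g5.png")
E
```

```text
pos [ 0.3754 -0.3433  0.1553] yaw 8.6 -> units [ 0.14 -0.01  3.13] turn -0.03 clk 13.17 q [-0.88  0.25  1.8  -0.    1.09 -1.03]
```

View pics/g5.png

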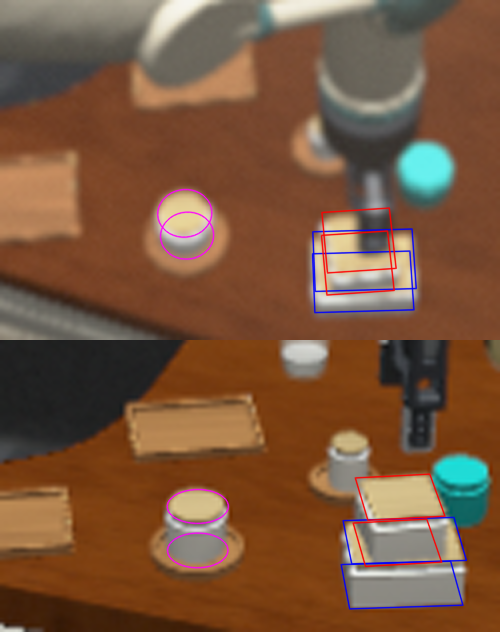

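Run:
```python
from ov import *
I={n:np.load(f"pics/{n}4.npz")["p"] for n in("top","scene")}
overlay(I,[(prism(.056,.056,.04,.08,.379,-.342,.14),(0,0,255))],dict(top=(258,228,295,262),scene=(268,225,305,258)),8,"pics/g6.png")
```

```text
(no output)
```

View pics/g6.png

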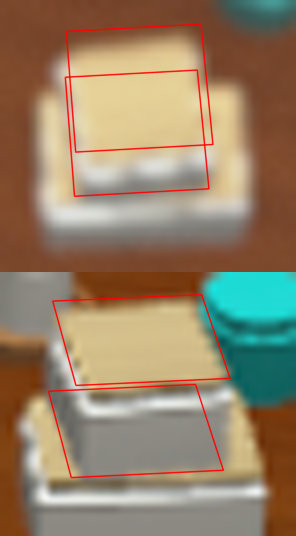

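The lid and front edges put the square tin at about x .381, y −.343, yaw ≈13°, so I'm adjusting and descending.

```bash
python3 go.py .381 -.343 .077 12.5
```

```text
pos [ 0.3752 -0.3396  0.1549] yaw 8.7 -> units [-0.17  0.21  3.11] turn -0.63 clk 13.27 q [-0.87  0.25  1.8   0.    1.09 -1.03]
```

Request:
drive_tool(
  rows=[
    [-0.1,0.1,0.3,-0.3],
    [-0.15,0.21,0.8,-0.6],
    [-0.15,0.21,1.4,-0.63],
    [-0.15,0.21,2,-0.63],
    [-0.15,0.21,2.5,-0.63],
    [-0.15,0.21,2.9,-0.63],
    [-0.15,0.21,3.1,-0.63],
    [-0.15,0.21,3.1,-0.63],
  ],
)

```text
clock: 13.93
position: [0.381, -0.3413, 0.0766]
ee_rot: [-0.001, 0.625, 0.78, 0.0]
contact_force: [-0.6, 0.1, 0.2]
width: 0.085
gripper_force: 0.0
```

Request:
drive_tool(
  rows=[
    [0,0,0,0],
    [0,0,0,0],
    [0,0,0,0],
    [0,0,0,0],
    [0,0,0,0],
    [0,0,0,0],
    [0,0,0,0],
    [0,0,0,0],
  ],
  grip=40,
  newtons=30,
)

```text
clock: 14.6
position: [0.3817, -0.3432, 0.0785]
ee_rot: [0.001, 0.626, 0.78, -0.0]
contact_force: [-0.9, 0.7, 6.3]
width: 0.0553
gripper_force: 33.5
```

```bash
python3 go.py .436 -.050 .13 11; python3 -c "
from h import *
s=get_state();print(s['contact_force'],s['moment'])"
```

```text
pos [ 0.3817 -0.3432  0.0785] yaw 12.6 -> units [10.97  4.67 -2.07] turn 0.26 clk 14.6 q [-0.87  0.35  1.89  0.    0.9  -1.09]
[-0.94164562  0.71277564  6.32219543] [0.03985572 0.29902739 0.02956076]
```

Request:
drive_tool(
  rows=[
    [0,0,-0.3,0],
    [0,0,-0.8,0],
    [0.2,0.1,-1.4,0],
    [0.8,0.4,-1.9,0.1],
    [1.9,0.8,-2.1,0.2],
    [3.2,1.4,-2.1,0.26],
    [4.5,1.9,-2.1,0.26],
    [5.8,2.5,-2.1,0.26],
  ],
)

```text
clock: 15.27
position: [0.4105, -0.1862, 0.1303]
ee_rot: [0.0, 0.637, 0.771, 0.0]
contact_force: [0.3, 0.4, -1.8]
width: 0.0552
gripper_force: 32.6
```

Request:
drive_tool(
  rows=[
    [1.3,0.6,0,0],
    [2.5,1,0,0],
    [3.6,1.5,0,0],
    [4.4,1.8,0.3,0],
    [4.9,2,0.8,0],
    [5.1,2.1,1.4,0],
    [5.1,2.1,2,0],
    [5.1,2.1,2.4,0],
  ],
)

```text
clock: 15.93
position: [0.4375, -0.0515, 0.0692]
ee_rot: [-0.001, 0.636, 0.772, -0.0]
contact_force: [0.4, -0.2, -1.2]
width: 0.0555
gripper_force: 32.6
```

```bash
python3 go.py .436 -.050 .06 11; python3 -c "
from h import *
s=get_state();print(s['contact_force'],s['width'])"
```

```text
pos [ 0.4375 -0.0515  0.0692] yaw 11.1 -> units [ 0.07 -0.05  0.37] turn 0.01 clk 15.93 q [-0.28  0.27  2.05  0.    0.82 -0.47]
[ 0.40772485 -0.18835555 -1.24506762] 0.05549248798293308
```

Run:
```python
from ov import *
I={}
for n in("top","scene"):
    p,d=eyes.get_image(n); I[n]=p; np.savez(f"pics/{n}7.npz",p=p,d=d)
P=get_state()["position"];print(P)
overlay(I,[(prism(.056,.056,P[2]-.0385,P[2]+.0015,P[0],P[1],.194),(255,0,255)),(prism(.08,.08,0,.01,.436,-.05,.181),(255,0,0)),(prism(.08,.108,0,.01,.5843,-.1766,.2),(255,0,0))],dict(top=(170,180,300,265),scene=(170,200,300,268)),4,"pics/g7.png")
b=lambda x:[prism(.056,.084,0,.04,*x)]
b.ang=(2,)
x0=[.378,-.345,.1]; v={n:(I[n],roi(n,b(x0))) for n in I}
for k in range(2): x0,r=fit(b,x0,v,60,140); print(x0.round(4),r)
```

```text
[ 0.4366823  -0.05174933  0.06883982]
[ 0.3764 -0.3453  0.1091] 0.8183794868449341
[ 0.3764 -0.3453  0.1093] 0.8181711923685316
```

View pics/g7.png

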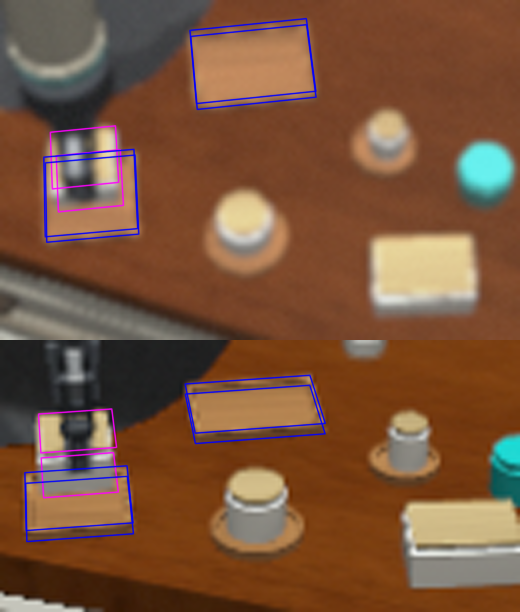

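The square tin is above the square stand, centred within 2 mm, at (88,185) top and (78,490) scene. Lowering.

Request:
drive_tool(
  rows=[
    [0.05,0,0.2,0],
    [0.05,0,0.4,0],
    [0.05,0,0.6,0],
    [0.05,0,0.75,0],
    [0.05,0,0.85,0],
    [0.05,0,0.92,0],
    [0.05,0,0.98,0],
    [0.05,0,0.98,0],
  ],
)

```text
clock: 16.7
position: [0.4377, -0.0512, 0.0453]
ee_rot: [-0.0, 0.636, 0.772, -0.0]
contact_force: [1.1, -0.4, -1.6]
width: 0.0555
gripper_force: 32.6
```

Request:
drive_tool(
  rows=[
    [0,0,0.03,0],
    [0,0,0.05,0],
    [0,0,0.07,0],
    [0,0,0.09,0],
    [0,0,0.09,0],
    [0,0,0.09,0],
    [0,0,0.09,0],
    [0,0,0.09,0],
  ],
)

```text
clock: 17.37
position: [0.4378, -0.0512, 0.0433]
ee_rot: [0.0, 0.636, 0.772, 0.0]
contact_force: [-0.3, -0.4, -1.1]
width: 0.0555
gripper_force: 32.6
```

Request:
drive_tool(
  rows=[
    [0,0,0.02,0],
    [0,0,0.04,0],
    [0,0,0.06,0],
    [0,0,0.06,0],
    [0,0,0.06,0],
    [0,0,0.06,0],
    [0,0,0.06,0],
    [0,0,0.06,0],
  ],
)

```text
clock: 18.03
position: [0.4378, -0.0512, 0.0424]
ee_rot: [0.0, 0.636, 0.772, 0.0]
contact_force: [-2.1, 0.1, 5.2]
width: 0.0553
gripper_force: 33.4
```

Contact on the floor at z .0424, as expected. Release.

Request:
drive_tool(
  rows=[
    [0,0,0,0],
    [0,0,0,0],
    [0,0,0,0],
    [0,0,0,0],
    [0,0,-0.2,0],
    [0,0,-0.8,0],
    [0,0,-1.8,0],
    [0,0,-2.8,0],
  ],
  grip=82,
)

```text
clock: 18.7
position: [0.437, -0.051, 0.1122]
ee_rot: [-0.001, 0.636, 0.772, -0.0]
contact_force: [1.0, -0.1, -0.4]
width: 0.0819
gripper_force: 0.0
```

```bash
python3 go.py .3775 -.3453 .11 6.3
```

```text
pos [ 0.437  -0.051   0.1122] yaw 11.0 -> units [-11.1   -4.58   0.09] turn 0.78 clk 18.7 q [-0.27  0.21  1.99  0.    0.94 -0.47]
```

Request:
drive_tool(
  rows=[
    [-0.8,-0.3,-0.2,0],
    [-2.2,-0.9,-0.3,0.1],
    [-3.7,-1.5,-0.3,0.3],
    [-5.2,-2.1,-0.3,0.5],
    [-6.7,-2.7,-0.3,0.7],
    [-8.2,-3.4,-0.3,0.78],
    [-9.5,-3.9,-0.2,0.78],
    [-10.5,-4.3,0,0.78],
  ],
  grip=85,
)

```text
clock: 19.37
position: [0.382, -0.333, 0.1126]
ee_rot: [0.002, 0.668, 0.744, -0.0]
contact_force: [0.8, 0.8, 0.5]
width: 0.0852
gripper_force: 0.0
```

```bash
python3 go.py .3775 -.3453 .037 6.3
```

```text
pos [ 0.382  -0.333   0.1126] yaw 6.2 -> units [-0.46 -0.24  3.03] turn -0.01 clk 19.37 q [-0.85  0.3   1.86 -0.    0.98 -0.96]
```

Request:
drive_tool(
  rows=[
    [-0.2,-0.1,0.2,0],
    [-0.4,-0.2,0.6,0],
    [-0.46,-0.23,1.2,0],
    [-0.46,-0.23,1.8,0],
    [-0.46,-0.23,2.4,0],
    [-0.46,-0.23,2.8,0],
    [-0.46,-0.23,3,0],
    [-0.46,-0.23,3,0],
  ],
)

```text
clock: 20.03
position: [0.3774, -0.3399, 0.0356]
ee_rot: [-0.002, 0.667, 0.745, 0.0]
contact_force: [-0.1, -0.5, 1.1]
width: 0.085
gripper_force: 0.0
```

Request:
drive_tool(
  rows=[
    [0,0,0,0],
    [0,0,0,0],
    [0,0,0,0],
    [0,0,0,0],
    [0,0,0,0],
    [0,0,0,0],
    [0,0,0,0],
    [0,0,0,0],
  ],
  grip=40,
  newtons=40,
)

```text
clock: 20.7
position: [0.3777, -0.3415, 0.0377]
ee_rot: [0.0, 0.667, 0.745, -0.0]
contact_force: [-1.3, 0.7, 5.4]
width: 0.0554
gripper_force: 44.2
```

```bash
python3 go.py .5850 -.1770 .10 11
```

```text
pos [ 0.3777 -0.3415  0.0377] yaw 6.3 -> units [ 5.62  8.97 -2.49] turn -0.78 clk 20.7 q [-0.87  0.4   1.94 -0.    0.8  -0.98]
```

Request:
drive_tool(
  rows=[
    [0,0,-0.3,0],
    [0,0,-0.8,0],
    [0,0,-1.5,0],
    [0.2,0.4,-2.2,0],
    [0.8,1.3,-2.6,-0.2],
    [1.6,2.5,-2.7,-0.4],
    [2.4,3.7,-2.7,-0.6],
    [3.2,4.9,-2.7,-0.78],
  ],
)

```text
clock: 21.37
position: [0.4921, -0.2475, 0.105]
ee_rot: [0.001, 0.636, 0.772, 0.0]
contact_force: [0.9, -1.0, -3.6]
width: 0.055
gripper_force: 43.4
```

```bash
python3 go.py .585 -.1732 .08 11;python3 -c "
from h import *
s=get_state();print(s['contact_force'],s['width'])"
```

```text
pos [ 0.4921 -0.2475  0.105 ] yaw 11.0 -> units [2.21 4.21 1.01] turn -0.0 clk 21.37 q [-0.59  0.36  1.78  0.    1.   -0.78]
[ 0.88529212 -1.02137005 -3.5569079 ] 0.055045643038819626
```

Request:
drive_tool(
  rows=[
    [0.6,1.1,0,0],
    [1.1,2.2,0,0],
    [1.6,3.1,0,0],
    [1.95,3.8,0.1,0],
    [2.15,4.15,0.4,0],
    [2.2,4.2,0.8,0],
    [2.2,4.2,1.1,0],
    [2.2,4.2,1.2,0],
  ],
)

```text
clock: 22.03
position: [0.5808, -0.1743, 0.0719]
ee_rot: [-0.002, 0.636, 0.772, -0.001]
contact_force: [-0.8, 0.4, -3.5]
width: 0.0555
gripper_force: 43.4
```

Run:
```python
from ov import *
from go import go
I={}
for n in("top","scene"):
    p,d=eyes.get_image(n); I[n]=p; np.savez(f"pics/{n}8.npz",p=p,d=d)
P=get_state()["position"];go(.585,-.1732,.042,11)
overlay(I,[(prism(.056,.084,P[2]-.0375,P[2]+.0025,P[0]+.0007,P[1]-.0037,.192),(255,0,255)),(prism(.08,.108,0,.01,.5843,-.1766,.2),(255,0,0))],dict(top=(185,170,275,235),scene=(185,185,275,250)),5,"pics/g8.png")
```

```text
pos [ 0.5814 -0.1749  0.0729] yaw 10.9 -> units [0.04 0.16 1.24] turn -0.01 clk 22.13 q [-0.41  0.47  1.68 -0.    0.99 -0.6 ]
```

View pics/g8.png

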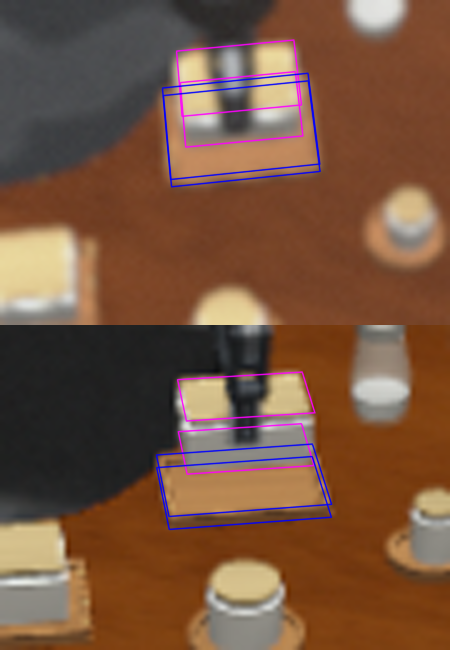

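The oblong tin is aligned over the oblong stand: (243,110) top, (245,450) scene. Lowering.

Request:
drive_tool(
  rows=[
    [0.02,0.05,0.2,0],
    [0.04,0.1,0.4,0],
    [0.04,0.1,0.6,0],
    [0.04,0.1,0.8,0],
    [0.04,0.1,0.95,0],
    [0.04,0.1,1.05,0],
    [0.04,0.1,1.12,0],
    [0.04,0.1,1.12,0],
  ],
)

```text
clock: 22.8
position: [0.5854, -0.1728, 0.0458]
ee_rot: [-0.0, 0.636, 0.772, -0.0]
contact_force: [-0.1, -0.0, -3.7]
width: 0.0551
gripper_force: 43.5
```

Request:
drive_tool(
  rows=[
    [0,0,0.02,0],
    [0,0,0.04,0],
    [0,0,0.06,0],
    [0,0,0.08,0],
    [0,0,0.08,0],
    [0,0,0.08,0],
    [0,0,0.08,0],
    [0,0,0.08,0],
  ],
)

```text
clock: 23.47
position: [0.5857, -0.173, 0.0443]
ee_rot: [0.0, 0.636, 0.772, 0.0]
contact_force: [0.9, -0.5, -2.6]
width: 0.0553
gripper_force: 43.5
```

Request:
drive_tool(
  rows=[
    [0,0,0.02,0],
    [0,0,0.04,0],
    [0,0,0.06,0],
    [0,0,0.08,0],
    [0,0,0.1,0],
    [0,0,0.1,0],
    [0,0,0.1,0],
    [0,0,0.1,0],
  ],
)

```text
clock: 24.13
position: [0.5857, -0.1729, 0.0418]
ee_rot: [-0.0, 0.636, 0.772, 0.0]
contact_force: [0.3, -0.3, -3.9]
width: 0.0554
gripper_force: 43.6
```

Request:
drive_tool(
  rows=[
    [0,0,0.02,0],
    [0,0,0.03,0],
    [0,0,0.04,0],
    [0,0,0.05,0],
    [0,0,0.05,0],
    [0,0,0.05,0],
    [0,0,0.05,0],
    [0,0,0.05,0],
  ],
)

```text
clock: 24.8
position: [0.5857, -0.1729, 0.0416]
ee_rot: [0.0, 0.636, 0.772, 0.0]
contact_force: [-2.5, 0.9, 5.7]
width: 0.0552
gripper_force: 44.6
```

Request:
drive_tool(
  rows=[
    [0,0,0,0],
    [0,0,0,0],
    [0,0,0,0],
    [0,0,0,0],
    [0,0,-0.2,0],
    [0,0,-0.8,0],
    [0,0,-1.8,0],
    [0,0,-2.8,0],
  ],
  grip=82,
)

```text
clock: 25.47
position: [0.585, -0.1727, 0.1106]
ee_rot: [-0.001, 0.636, 0.772, -0.0]
contact_force: [0.1, 0.1, 1.5]
width: 0.0821
gripper_force: 0.0
```

Request:
drive_tool(
  rows=[
    [0,0,-1,0],
    [0,0,-2,0],
    [0,0,-3,0],
    [0,-1,-4,0],
    [0,-2.2,-4.5,0],
    [0,-3.5,-4.5,0],
    [0,-4.8,-4.5,0],
    [0,-6,-4.5,0],
  ],
)

```text
clock: 26.13
position: [0.4368, -0.2016, 0.2237]
ee_rot: [0.0, 0.636, 0.772, -0.0]
contact_force: [-1.5, -0.1, 0.5]
width: 0.0819
gripper_force: 0.0
```

Run:
```python
from ov import *
I={}
for n in("top","scene"):
    p,d=eyes.get_image(n); I[n]=p
overlay(I,[],dict(top=(115,165,315,265),scene=(115,180,315,265)),3.2,"pics/g9.png")
```

```text
(no output)
```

View pics/g9.png

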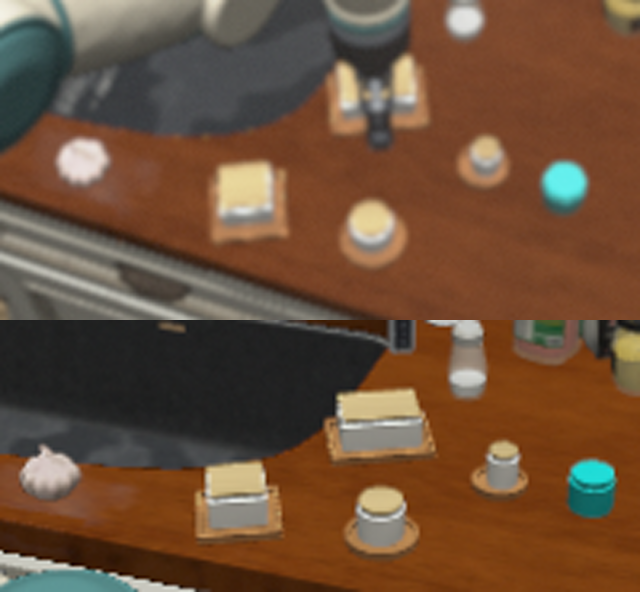

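All four tins stand flat in their stands: square (237,500), oblong (380,425), larger round (381,520), small (503,467) in the scene half. The garlic, shaker, turquoise tin and gripper are clear. Handing in.

```bash
python3 -c "
from rig import order; print(order.sign_off())"
```

```text
the job is handed in; nothing more can be done
None
```

All four tins are upright in their matching stands, the garlic and salt shaker were left alone, and the job is handed in after about 26 s of the 96 s allowed.

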